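# Shim the loose row of a tube-block tray and hold it flush

## Robot

A 7-joint arm with a two-finger parallel gripper is mounted at the origin on the work surface. World frame = base frame: x ahead of the robot, y to its left, z up, the work surface at z = 0. Lengths are in m, angles in rad, forces in N, time in s.
With the tool pointing down it reaches from about 0.4 to 0.85 m from the base axis. Payload 4.5 kg.
Tool frame: the origin (TCP) lies at the very end of the fingers, on their centre line; the grasp point (between the pads) lies 19 mm behind it (env.pinch_z is the distance from the TCP to the grasp point, in m); z points along the fingers, y is the direction in which the jaws open and shut (so a half turn about z gives the same grasp; the last joint's range is limited). The gripper opens to 85 mm and grips with 20 to 120 N. Pads are 22 mm wide; open, the fingers measure 114 mm over their backs; the gripper's body (76 mm by 85 mm) begins 54 mm behind the grasp point. The pads swing forward as they close: fully open they stand 13 mm farther back than shut.
Start: joints at [1.38, 0.689, -0.195, 1.565, 0.157, 0.902, -0.215], TCP at [0.139, -0.609, 0.231] pointing down, gripper open.
Joint ranges: [-3.01, 3.01], [-0.46, 2.08], [-1.47, 1.51], [0.13, 2.56], [-1, 4.14], [0.04, 2.09], [-2.66, 2.66]. Speed limits (rad/s): [2.57, 2.57, 3.14, 3.14, 3.14, 3.14, 3.14].

## Interface

Orientations are given as a rotation vector (axis times angle).
In Python, from bench import readout, optics, job, env gives the robot as it stands. The module is installed in compiled form; this text tells all that it offers.
- The arm moves only by the tool drive_tool, never from a script. Its argument "rows" is one flat list of numbers, 7 for each row, row after row: the shift along the tool's x, y, z in m, then the turn, a rotation vector about the tool's x, y, z in degrees, then the finger opening in m, from 0 to 0.0854. In form: [x, y, z, wx, wy, wz, fingers, x, y, z, wx, wy, wz, fingers, ...]. A call has 1 to 20 rows; each row is the pose to reach, as a shift and turn from the pose commanded when the call began, along the tool's axes at that moment; what a row does not reach only later rows make up. A row lasts 1/10 s, in which the tool goes at most 50 mm and 8.59 degrees, less where a joint would pass 70% of its speed; a pose out of reach is approached as far as the arm can. A call with a gripper value outside its range is refused whole. The fingers move at their own pace and stop on an object; "squeeze" is the grip in N (left out, the last holds). Time passes only in rows, so rows that repeat a pose let the fingers close. It gives the time, the measured TCP pose, the force and the opening at its end, in the units of the state.
- readout.sense(): the state, without advancing time (a new reading comes with each control period).
- optics.get_image(name): name is "scene" or "side" or "wrist"; returns a dict with "frame" (384x512x3 uint8, red, green, blue), "K" (3x3 intrinsics, pixels), "dist" ([k1, k2, p1, p2, k3] as OpenCV has them; the pictures are not rectified), "eye" and "attitude" of the camera in the world. Camera axes: x right, y down, z forward; pixel columns grow to the right and rows downward; lengths in m; the calibration is good to about 2 mm. A picture is of the moment at which its call begins. There is no depth.
- job.job_done(): hands the job in, once; it reports no verdict.
The state is a dict: "time_s": time; "joint_pos": joint angles; "joint_vel": joint speeds; "joint_efforts": joint torques, N m; "eef_pos": TCP position; "orientation": TCP orientation; "force": force on the tool from outside, world axes, zero at the start; "ft_torque": the same for the moment, N m; "opening": finger opening in m.
Only numpy, scipy, OpenCV 4.12 (cv2) and the standard library are available. Lean on these libraries where they do the work, as an engineer would, in place of code of your own. Each camera call takes 0.05 s, during which the arm holds its last target. There are 200 camera calls.

## Task

The grey tray has two lanes with one aluminium tube block in each, and in only one lane is the gap between block and stop plate wide enough for the white spacer. First set the spare block from the bench down in that lane behind its block (on the side away from the stop plate) and let go of it, then slide the spacer upright down into that lane's gap until it stands on the tray floor. Finally push the spare block towards the stop plate until spare block, block, spacer and stop plate are all closed up flush, and finish while still holding it firmly pressed there; leave the other lane's block and the bench clutter alone.

Things in the scene. Friction and masses are not known exactly. Their poses are not given: they have to be found in the camera images.
- tray: Grey fixed tray, two lanes along its y. Origin: underside centre, on the bench; pose varies. Floor 200 (x) by 190 (y -90 to 100), top 6 mm above bench. Lane centrelines x = -50 and +50; each 50 mm wide between ribs 6 mm thick, tops 12 mm above bench, y -90 to 90. Stop plate across the +y end: inner face y = 90, 10 mm thick, top 46 mm above bench. -y end open.
- block_short: Shorter aluminium tube block, loose in either lane (varies): 46 (x) by 50 (y) by 40 mm (z), 12 dark wells on top, about 0.2 kg. Origin: underside centre; axes parallel to the tray's at the start. Its +y face leaves a gap of about 16 mm to the stop plate: the one wide enough for the spacer. The spare block belongs on its -y side.
- block_long: Longer aluminium tube block, loose in the other lane: 46 (x) by 60 (y) by 40 mm (z), 15 wells. Origin on its underside, 25 mm from its -y face and 35 mm from its +y face; its gap to the stop plate is about 6 mm, too narrow for the spacer. To be left where it is (within 10 mm).
- block_spare: Spare aluminium tube block, loose on the bench on the robot's right (-y): 46 (x) by 50 (y) by 40 mm (z), 12 wells, about 0.2 kg. Origin: centre of its underside. Position and yaw vary. In the lane it lies with its y axis along the lane, either way round.
- spacer: White plastic spacer standing upright in the holder, about 60 g. Origin: underside centre, z up. 12 mm thick (y), 85 mm high; 40 mm wide (x) up to 48 mm height, above that a grip tab 30 mm wide. Stepped foot: 8 mm thick in the lowest 3 mm, 10 in the next 3. In the gap its y lies along the lane, either way round; it then stands 45 mm above blocks and stop plate.
- holder: Grey fixed holder on the robot's left (+y), 64 (x) by 44 (y) by 25 mm (z); the spacer stands in its slot (20 mm deep, floor 5 mm above the bench, 2 to 3 mm wider and 1 to 2 mm thicker than the spacer) and is drawn straight up. Origin: underside centre. Position and yaw vary.
- dishes: Bystander: two stacked clear Petri dishes, 92 mm across, 32 mm high, beyond the tray. Origin: underside centre. Leave alone.
- bottle: Bystander: amber bottle, 60 mm across, 130 mm high, beyond the tray. Origin: underside centre. Leave alone.
- beaker: Bystander: white beaker, 68 mm across, 85 mm high, beyond the tray. Origin: underside centre. Leave alone.
There are look-alikes about, which are no part of the job. Leave any brown look-alike of the block_spare alone. Leave any orange look-alike of the block_short alone.

How it is judged:
By the outcome, as a careful person would: the job done as asked, in the order asked, and still so for the second after the job is handed in, while the arm keeps its last pose, push and grip.
It also fails if it takes over 64 s, if anything falls off the work surface, if the arm or the gripper's body presses on something with over 40 N, if the wrist force passes 120 N, or if a joint passes its speed limit or range.

## Working session

There is one attempt and no reset: what is moved stays moved. The work goes in short steps, Python scripts to look and compute and a tool call to move; the robot and the scene stay as the last step left them, time stands still between calls to the robot, and variables do not carry over. Pictures are saved under pics/ and viewed, about 8 in all and at most 12, crops included, and the job is handed in when it is done.

Besides the shell and the picture viewer there is one more tool, called after "Emit:" as name(argument=value, ...), one argument or row to a line, values as JSON. drive_tool: Moves the arm, as the interface text tells. Its arguments: {"type":"object","properties":{"rows":{"type":"array"},"squeeze":{"type":"number"}},"required":["rows"]}

```bash
mkdir -p pics; cat > h.py <<'E'
import numpy as np, cv2
from scipy.spatial.transform import Rotation as R
from bench import readout, optics, job, env
def att(a):
    a=np.array(a,float)
    return a if a.shape==(3,3) else (R.from_rotvec(a).as_matrix() if a.size==3 else R.from_quat(a).as_matrix())
def snap(n,f):
    d=optics.get_image(n); cv2.imwrite('pics/'+f,d['frame'][:,:,::-1]); np.save('pics/'+f+'.npy',d,allow_pickle=True); return d
def load(f): return np.load('pics/'+f+'.npy',allow_pickle=True).item()
def rays(d,px):
    u=cv2.undistortPoints(np.array(px,float).reshape(-1,1,2),np.array(d['K']),np.array(d['dist'])).reshape(-1,2)
    return np.c_[u,np.ones(len(u))]@att(d['attitude']).T
def onz(d,px,z):
    r=rays(d,px); e=np.array(d['eye']); return e+r*((z-e[2])/r[:,2])[:,None]
def proj(d,P):
    A=att(d['attitude']).T; return cv2.projectPoints(np.array(P,float).reshape(-1,3),A,-A@np.array(d['eye']),np.array(d['K']),np.array(d['dist']))[0].reshape(-1,2)
E
python3 - <<'E'
from h import *
np.set_printoptions(precision=4,suppress=True)
print(readout.sense())
a=snap('scene','s0.png');b=snap('side','d0.png');c=snap('wrist','w0.png')
for d in(a,b,c):print(d['eye'],d['attitude'],d['K'],d['dist'])
cv2.imwrite('pics/ab.png',cv2.resize(np.vstack([np.hstack([a['frame'],b['frame']])])[:,:,::-1],(800,300)))
cv2.imwrite('pics/s1.png',cv2.resize(a['frame'][:,:,::-1],(800,600)))
cv2.imwrite('pics/d1.png',cv2.resize(b['frame'][:,:,::-1],(800,600)))
E
```

```text
{'time_s': 0.0, 'joint_pos': array([ 1.3798,  0.69  , -0.1945,  1.5664,  0.1573,  0.9025, -0.2151]), 'joint_vel': array([-0.001 , -0.0004, -0.0011, -0.0013, -0.0004, -0.0001, -0.0021]), 'joint_efforts': array([ -0.0001, -53.9609,  -1.267 , -15.8542,   0.009 ,   0.0095,
        -0.    ]), 'eef_pos': array([ 0.1391, -0.6087,  0.2305]), 'orientation': array([-3.12  , -0.3523,  0.0006]), 'force': array([ 0.3331, -0.5373,  0.7596]), 'ft_torque': array([-0.0344,  0.0472, -0.0073]), 'opening': 0.08574344261918215}
[ 1.3252 -0.0787  0.5424] [-1.7416 -1.5195  0.8046] [[395.8884   0.     255.5313]
 [  0.     395.8884 195.4041]
 [  0.       0.       1.    ]] [-0.1294  0.      0.      0.      0.    ]
[0.1197 0.4294 0.7075] [-1.0938  2.4028 -0.9911] [[414.4794   0.     248.1796]
 [  0.     414.4794 204.9732]
 [  0.       0.       1.    ]] [-0.1246  0.      0.      0.      0.    ]
[ 0.2125 -0.5929  0.3738] [ 2.2676 -1.8055 -0.2724] [[280.7308   0.     252.6555]
 [  0.     280.7308 194.0066]
 [  0.       0.       1.    ]] [-0.0453  0.      0.      0.      0.    ]
```

View pics/s1.png

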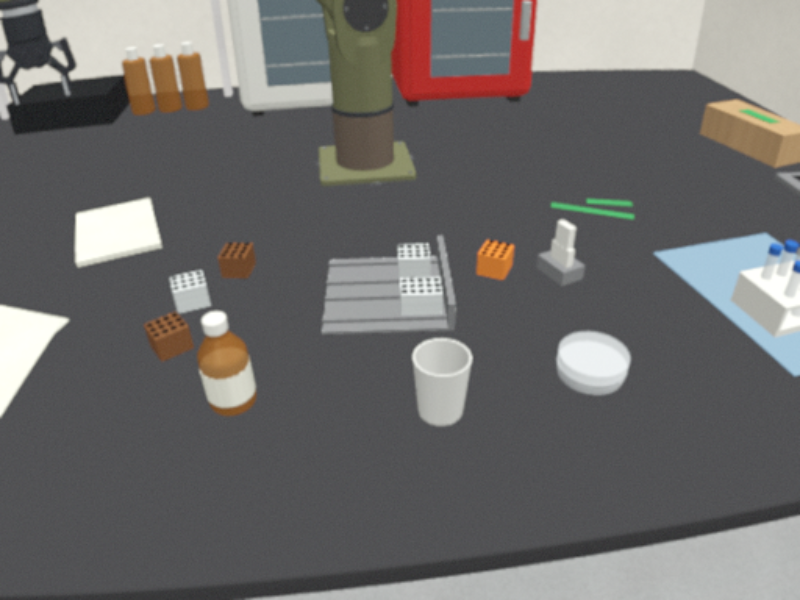

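View pics/d1.png

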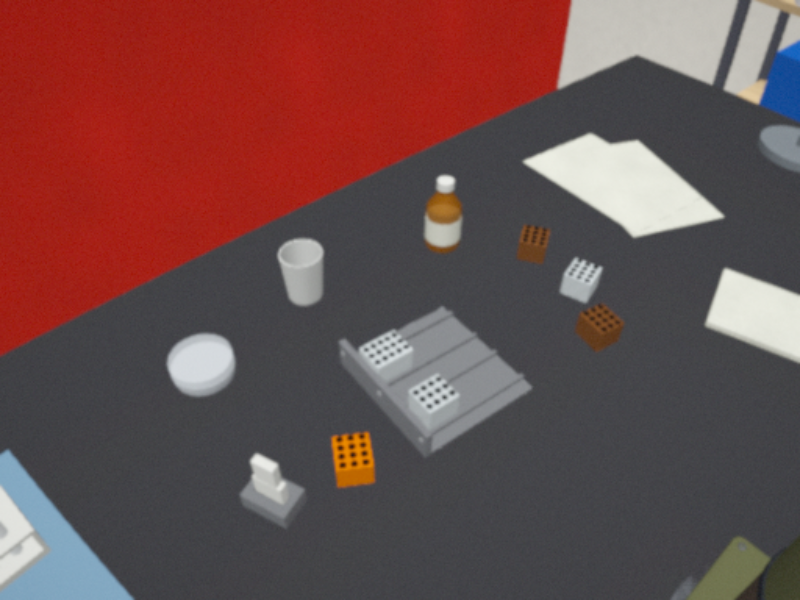

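Two views: the spare candidates in scene (800x600) are silver (189,291) and brown (237,259) and (168,335). The silver one fits, because brown is excluded. Tray blocks are at (414,258) and (420,292), an orange decoy at (495,259), and the spacer in its holder at (563,250). I'll confirm in an enlarged crop.

```bash
python3 - <<'E'
from h import *
a=load('s0.png')['frame'][:,:,::-1];b=load('d0.png')['frame'][:,:,::-1]
def crop(im,x0,y0,w,h): return cv2.resize(im[y0:y0+h,x0:x0+w],(400,300),interpolation=cv2.INTER_CUBIC)
m=np.vstack([np.hstack([crop(a,200,140,100,75),crop(b,212,190,136,102)]),np.hstack([crop(a,90,150,100,75),crop(b,146,280,80,60)])])
cv2.imwrite('pics/crop1.png',m)
E
```

```text
(no output)
```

View pics/crop1.png

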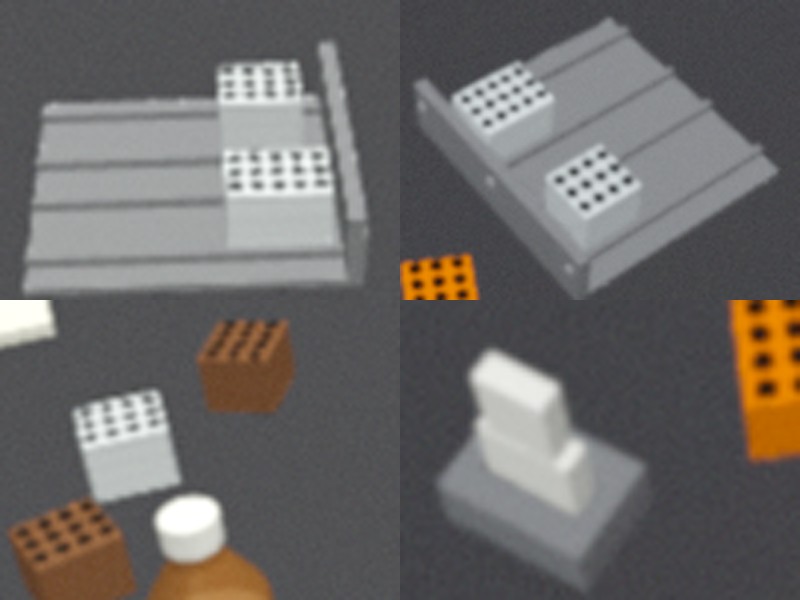

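Confirmed: the silver 12-well block on the bench is the spare. The short block (4x3 wells, wide gap) is in the lane nearer the robot, and the long block (5x3) is in the far lane. Measuring now.

```bash
cat >> h.py <<'E'
def top(d,box,z,thr,show=0):
    "bright top face inside px box -> minAreaRect on plane z: centre, size, angle(deg) of long side, pts"
    x0,y0,x1,y1=box; f=d['frame'].astype(int); g=f.min(2); m=np.zeros(g.shape,np.uint8)
    m[y0:y1,x0:x1]=(g[y0:y1,x0:x1]>thr)*255
    m=cv2.morphologyEx(m,cv2.MORPH_CLOSE,np.ones((5,5)))
    n,l,s,_=cv2.connectedComponentsWithStats(m)
    k=1+s[1:,4].argmax(); c=max(cv2.findContours((l==k).astype(np.uint8),cv2.RETR_EXTERNAL,cv2.CHAIN_APPROX_NONE)[0],key=len).reshape(-1,2)
    P=onz(d,c,z)[:,:2]; r=cv2.minAreaRect((P*1000).astype(np.float32))
    return r,s[k],P
E
python3 - <<'E'
from h import *
np.set_printoptions(precision=4,suppress=True)
a=load('s0.png');b=load('d0.png');c=load('w0.png')
for n,d,box,z in[('spare',a,(100,165,140,205),.04),('spare',b,(355,160,390,195),.04),('short',a,(250,150,280,175),.046),('short',b,(258,236,297,275),.046),('long',a,(250,172,286,202),.046),('long',b,(225,208,268,245),.046)]:
    g=d['frame'][box[1]:box[3],box[0]:box[2]].min(2)
    for t in(205,222): 
        try: r,s,_=top(d,box,z,t); print(n,t,np.round(r[0],1),np.round(r[1],1),round(r[2],1),s,np.percentile(g,[50,80,95]))
        except Exception as e: print(n,t,e,np.percentile(g,[50,80,95]))
cs=lambda u,v:(200+(u+.5)/4-.5,140+(v+.5)/4-.5)
cd=lambda u,v:(212+(u-400+.5)/2.941-.5,190+(v+.5)/2.941-.5)
ch=lambda u,v:(146+(u-400+.5)/5-.5,280+(v-300+.5)/5-.5)
print('scene plate top',onz(a,[cs(320,42),cs(350,218),cs(334,42),cs(366,218)],.046))
print('scene floor',onz(a,[cs(45,103),cs(25,290)],.006))
print('side floor',onz(b,[cd(612,18),cd(778,170)],.006))
print('side plate top outer',onz(b,[cd(415,85),cd(578,262)],.046), 'inner',onz(b,[cd(428,80),cd(590,255)],.046))
print('holder top',onz(b,[ch(438,485),ch(582,555),ch(648,465)],.025))
print('tab top',onz(b,[ch(473,368),ch(490,350),ch(566,388),ch(545,410)],.09))
E
```

```text
spare 205 [ 505.8 -311. ] [46.7 45.8] 17.6 [110 174  21  13 157] [ 84. 187. 223.]
spare 222 [ 506.8 -308.3] [38.6 35.2] 17.6 [113 175  17  11 103] [ 84. 187. 223.]
spare 205 [ 499.3 -319.1] [ 0.  10.3] 7.3 [375 172   3   3   3] [ 77. 171. 192.]
spare 222 attempt to get argmax of an empty sequence [ 77. 171. 192.]
short 205 [482.3  43.4] [47.1 44.5] 82.8 [255 156  20  10 172] [163.   181.   222.55]
short 222 [486.6  40.6] [31.7 34.3] 81.0 [257 158  14   8  96] [163.   181.   222.55]
short 205 [473.9  42.6] [4.2 2.6] 48.7 [278 253   3   2   6] [145. 174. 200.]
short 222 attempt to get argmax of an empty sequence [145. 174. 200.]
long 205 [581.4  38.7] [59.  45.5] 81.3 [256 177  27  12 296] [181. 192. 228.]
long 222 [583.5  38.4] [59.  41.2] 81.3 [256 178  27  11 229] [181. 192. 228.]
long 205 [573.9  28. ] [35.3 31.5] 82.5 [242 219  21  12 101] [141.  175.  201.5]
long 222 attempt to get argmax of an empty sequence [141.  175.  201.5]
scene plate top [[0.4355 0.09   0.046 ]
 [0.6334 0.0711 0.046 ]
 [0.4369 0.099  0.046 ]
 [0.6347 0.0797 0.046 ]]
scene floor [[ 0.4174 -0.0904  0.006 ]
 [ 0.619  -0.1086  0.006 ]]
side floor [[ 0.6165 -0.1137  0.006 ]
 [ 0.4188 -0.0926  0.006 ]]
side plate top outer [[0.6331 0.0779 0.046 ]
 [0.438  0.0952 0.046 ]] inner [[0.6307 0.0674 0.046 ]
 [0.4369 0.0855 0.046 ]]
holder top [[0.5304 0.31   0.025 ]
 [0.472  0.2854 0.025 ]
 [0.4865 0.2451 0.025 ]]
tab top [[0.5229 0.2868 0.09  ]
 [0.5253 0.278  0.09  ]
 [0.4948 0.2664 0.09  ]
 [0.4922 0.277  0.09  ]]
```

View pics/w0.png

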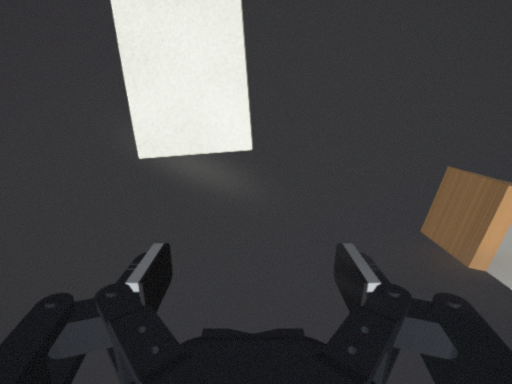

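The wrist picture shows paper (190,70), a wooden block (470,215) and the fingers at (150,270)/(355,270); the spare isn't in view yet. The coarse positions agree between the two views, so I'll compute the first move above the spare.

```bash
cat >> h.py <<'E'
def Rt(yaw):  # tool down, tool x at world yaw deg
    c,s=np.cos(np.radians(yaw)),np.sin(np.radians(yaw)); return np.array([[c,s,0],[s,-c,0],[0,0,-1]])
def mv(p,yaw,s=None,off=None):
    s=s or readout.sense(); M=R.from_rotvec(s['orientation']).as_matrix(); e=s['eef_pos']
    print('t',round(s['time_s'],2),'tcp',np.round(e,4),'F',np.round(s['force'],1),'open',round(s['opening'],4),'yaw',round(np.degrees(np.arctan2(M[1,0],M[0,0])),2),
     '\n shift',np.round(M.T@(np.array(p)-e),4),'rot',np.round(np.degrees(R.from_matrix(M.T@Rt(yaw)).as_rotvec()),2))
E
python3 - <<'E'
from h import *
np.set_printoptions(precision=4,suppress=True)
c=load('w0.png'); s=readout.sense()
M=R.from_rotvec(s['orientation']).as_matrix()
print('cam in tool',M.T@(np.array(c['eye'])-s['eef_pos']),'\n',M.T@att(c['attitude']))
e=s['eef_pos']
print([np.round(proj(c,[e+M@[dx,0,e[2]-.04]]))[0] for dx in(-.05,0,.05,.1,.15)])
mv([.49,-.36,.21],107.6)
E
```

```text
cam in tool [ 0.075   0.0007 -0.1431] 
 [[ 0.0008 -0.9564 -0.2922]
 [ 1.      0.001  -0.0006]
 [ 0.0009 -0.2922  0.9564]]
[array([252., 211.]), array([252., 173.]), array([252., 131.]), array([252.,  85.]), array([252.,  37.])]
t 0.15 tcp [ 0.1391 -0.6088  0.2307] F [-0.  -0.6  0.3] open 0.0855 yaw 12.88 
 shift [ 0.3975 -0.1643  0.0209] rot [ -0.07  -0.06 -94.72]
```

Emit:
drive_tool(
  rows=[0.423,-0.208,0.06,0,0,-94.7,0.085,0.423,-0.208,0.06,0,0,-94.7,0.085,0.423,-0.208,0.06,0,0,-94.7,0.085,0.423,-0.208,0.06,0,0,-94.7,0.085,0.423,-0.208,0.06,0,0,-94.7,0.085,0.423,-0.208,0.06,0,0,-94.7,0.085,0.423,-0.208,0.06,0,0,-94.7,0.085,0.423,-0.208,0.06,0,0,-94.7,0.085,0.423,-0.208,0.06,0,0,-94.7,0.085,0.423,-0.208,0.06,0,0,-94.7,0.085,0.423,-0.208,0.06,0,0,-94.7,0.085,0.423,-0.208,0.06,0,0,-94.7,0.085,0.423,-0.208,0.06,0,0,-94.7,0.085,0.423,-0.208,0.06,0,0,-94.7,0.085,0.423,-0.208,0.06,0,0,-94.7,0.085,0.423,-0.208,0.06,0,0,-94.7,0.085],
)

```text
time_s: 1.75
eef_pos: [0.505, -0.3127, 0.1714]
orientation: [1.858, 2.533, -0.001]
force: [0.2, -0.2, 0.2]
opening: 0.0848
```

```bash
python3 - <<'E'
from h import *
np.set_printoptions(precision=4,suppress=True)
d=snap('wrist','w1.png'); s=readout.sense(); print(s['joint_pos'])
q=proj(d,[[.505,-.312,.04]])[0].astype(int); print(q)
for t in(150,180,200,215):
    r,st,P=top(d,(q[0]-75,q[1]-75,q[0]+75,q[1]+75),.04,t); print(t,np.round(r[0],1),np.round(r[1],1),round(r[2],1),st)
mv([.505,-.312,.17],107.6)
E
```

```text
[ 0.7993  0.7745 -0.5755  1.7096  0.5463  0.8231  0.2787]
[252 183]
150 [ 504.8 -311.2] [45.3 53.1] 15.4 [ 230  157   47   52 1538]
180 [ 505.1 -312.6] [45.  49.3] 15.4 [ 230  160   46   48 1269]
200 [ 505.5 -312.4] [44.1 47.5] 16.2 [231 161  45  46 993]
215 [ 502.3 -301.3] [42.6 24. ] 15.1 [232 161  44  25 328]
t 1.8 tcp [ 0.5051 -0.3126  0.1715] F [0.7 0.  0. ] open 0.0851 yaw 107.51 
 shift [0.0006 0.0001 0.0015] rot [-0.    0.02 -0.09]
```

View pics/w1.png

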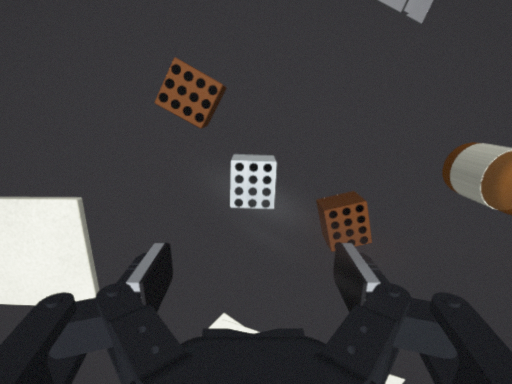

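The spare is clean in the wrist view at (253,182), with browns at (190,92) and (345,222). Centre (505,-312.6) mm, 45x49 mm, yaw 15.5°, which matches its given size. Grasping.

Emit:
drive_tool(
  rows=[0,0,0.04,0,0,2,0.068,0,0,0.08,0,0,2,0.068,0,0,0.11,0,0,2,0.068,0,0,0.135,0,0,2,0.068,0,0,0.15,0,0,2,0.068,0,0,0.157,0,0,2,0.068,0,0,0.157,0,0,2,0.068,0,0,0.157,0,0,2,0.03,0,0,0.157,0,0,2,0.03,0,0,0.157,0,0,2,0.03,0,0,0.157,0,0,2,0.03,0,0,0.157,0,0,2,0.03,0,0,0.157,0,0,2,0.03],
  squeeze=50,
)

```text
time_s: 3.1
eef_pos: [0.5062, -0.3127, 0.0158]
orientation: [1.899, 2.5, 0.0]
force: [-0.3, 0.5, 6.8]
opening: 0.0451
```

Emit:
drive_tool(
  rows=[0,0,-0.03,0,0,0,0.03,0,0,-0.08,0,0,0,0.03,0,0,-0.13,0,0,0,0.03,0,0,-0.184,0,0,0,0.03,0.045,0.007,-0.184,0,0,8,0.03,0.09,0.014,-0.184,0,0,16,0.03,0.135,0.021,-0.184,0,0,21,0.03,0.18,0.029,-0.184,0,0,21,0.03,0.22,0.035,-0.184,0,0,21,0.03,0.231,0.037,-0.184,0,0,21,0.03,0.231,0.037,-0.184,0,0,21,0.03,0.231,0.037,-0.184,0,0,21,0.03],
)

```text
time_s: 4.3
eef_pos: [0.479, -0.0813, 0.1983]
orientation: [2.325, 2.112, -0.002]
force: [-0.5, 0.6, -1.9]
opening: 0.0451
```

```bash
python3 - <<'E'
from h import *
np.set_printoptions(precision=4,suppress=True)
d=snap('wrist','w2.png'); mv([.4744,-.0267,.2],84.7)
O=np.array([.526,-.0114]);X=np.array([.9957,-.0924]);Y=np.array([.0924,.9957])
T=lambda x,y,z:[*(O+x*X+y*Y),z]
im=cv2.resize(d['frame'][:,:,::-1],(800,600),interpolation=cv2.INTER_CUBIC)
for p in [T(-.1,.09,.046),T(.1,.09,.046),T(-.1,-.09,.006),T(.1,-.09,.006),T(-.05,.049,.046)]:
    q=proj(d,[p])[0]; print(q); cv2.circle(im,tuple(int(v) for v in (q+.5)*800/512-.5),3,(0,0,255),1)
cv2.imwrite('pics/w2b.png',im)
E
```

```text
t 4.35 tcp [ 0.479  -0.0819  0.1982] F [ 0.3  0.2 -2. ] open 0.0453 yaw 84.41 
 shift [ 0.0545 -0.0099 -0.0019] rot [ 0.    0.08 -0.29]
[187.5152   9.5282]
[400.0253  11.003 ]
[203.9118 184.3694]
[364.7151 183.9564]
[241.5703  56.1134]
```

View pics/w2b.png

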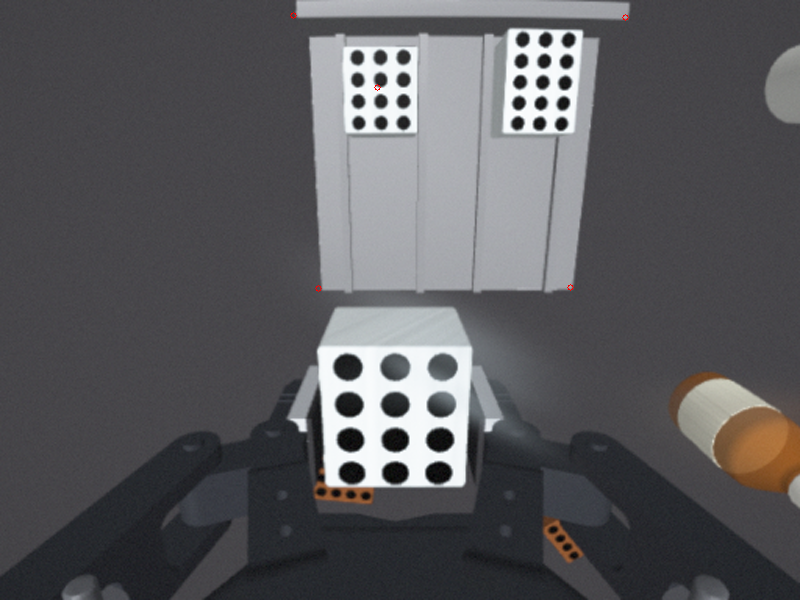

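Tray corners (297,15), (627,17), (321,289), (572,290) lie within about 2 mm of the prediction. The short block is at (380,89), and the spare is well held at (395,400). Refining the block and tray positions from this view.

```bash
python3 - <<'E'
from h import *
np.set_printoptions(precision=4,suppress=True)
d=load('w2.png'); k=lambda L:[((u+.5)*.64-.5,(v+.5)*.64-.5) for u,v in L]
for t in(215,230,240):
  for n,b in(('short',(212,24,275,90)),('long',(312,12,378,90))):
    r,s,_=top(d,b,.046,t); print(n,t,np.round(r[0],1),np.round(r[1],1),round(r[2],1),s)
print(onz(d,k([(297,15),(627,17)]),.046)); print(onz(d,k([(321,290),(572,291)]),.006))
print('ribs -y end',onz(d,k([(348,291),(421,291),(477,291),(549,291)]),.012))
print('held top',onz(d,k([(319,345),(470,345),(466,486),(326,486)]),.198+.026))
E
```

```text
short 215 [481.8  40.7] [48.7 45.4] 84.6 [ 219   30   48   55 1632]
long 215 [582.1  36.5] [58.5 45.8] 85.1 [ 322   19   51   66 1931]
short 230 [482.2  40.7] [48.7 44.4] 84.9 [ 220   30   47   55 1468]
long 230 [582.1  36.5] [58.3 45. ] 85.1 [ 322   19   50   66 1760]
short 240 [481.8  40.7] [46.8 43.4] 84.6 [ 220   31   46   53 1141]
long 240 [582.1  36.6] [56.6 44.3] 85.2 [ 323   20   49   64 1497]
[[0.437  0.0873 0.046 ]
 [0.6349 0.0692 0.046 ]]
[[ 0.4196 -0.0933  0.006 ]
 [ 0.6188 -0.1131  0.006 ]]
ribs -y end [[ 0.4416 -0.0946  0.012 ]
 [ 0.4983 -0.1     0.012 ]
 [ 0.5418 -0.1041  0.012 ]
 [ 0.5982 -0.1095  0.012 ]]
held top [[ 0.4601 -0.0537  0.224 ]
 [ 0.5035 -0.0578  0.224 ]
 [ 0.5002 -0.1072  0.224 ]
 [ 0.455  -0.1028  0.224 ]]
```

Emit:
drive_tool(
  rows=[0.03,-0.005,0,0,0,-0.4,0.03,0.0554,-0.0087,0,0,0,-0.4,0.03,0.0554,-0.0087,0.04,0,0,-0.4,0.03,0.0554,-0.0087,0.08,0,0,-0.4,0.03,0.0554,-0.0087,0.115,0,0,-0.4,0.03,0.0554,-0.0087,0.14,0,0,-0.4,0.03,0.0554,-0.0087,0.15,0,0,-0.4,0.03,0.0554,-0.0087,0.15,0,0,-0.4,0.03,0.0554,-0.0087,0.15,0,0,-0.4,0.03],
)

```text
time_s: 5.25
eef_pos: [0.4762, -0.0246, 0.0489]
orientation: [2.317, 2.12, 0.001]
force: [-0.4, 0.4, -1.4]
opening: 0.0447
```

```bash
python3 - <<'E'
from h import *
d=snap('wrist','w3.png'); snap('side','d3.png'); mv([.4757,-.0259,.023],84.85)
E
```

```text
t 5.35 tcp [ 0.4765 -0.0242  0.0494] F [ 0.3 -1.  -1.8] open 0.0451 yaw 84.92 
 shift [-0.0017 -0.0007  0.0264] rot [ 0.14 -0.02  0.07]
```

Emit:
drive_tool(
  rows=[0,-0.0007,0.01,0,0,0,0.03,0,-0.0007,0.018,0,0,0,0.03,0,-0.0007,0.023,0,0,0,0.03,0,-0.0007,0.026,0,0,0,0.03,0,-0.0007,0.0275,0,0,0,0.03,0,-0.0007,0.0275,0,0,0,0.03,0,-0.0007,0.0275,0,0,0,0.03],
)

```text
time_s: 6.05
eef_pos: [0.4749, -0.0237, 0.0217]
orientation: [2.316, 2.122, 0.001]
force: [-1.3, 0.8, 7.2]
opening: 0.0451
```

On the floor (z as expected, 7 N up). Release, lift straight up, then look.

Emit:
drive_tool(
  rows=[0,0,0,0,0,0,0.07,0,0,0,0,0,0,0.07,0,0,0,0,0,0,0.07,0,0,0,0,0,0,0.07,0,0,-0.02,0,0,0,0.07,0,0,-0.06,0,0,0,0.07,0,0,-0.11,0,0,0,0.07,0,0,-0.16,0,0,0,0.07,0,0,-0.18,0,0,0,0.07,0,0,-0.18,0,0,0,0.07],
)

```text
time_s: 7.05
eef_pos: [0.4767, -0.0238, 0.2037]
orientation: [2.314, 2.118, 0.008]
force: [0.3, -0.0, -0.7]
opening: 0.0698
```

```bash
python3 - <<'E'
from h import *
d=snap('wrist','w4.png')
for n,c in(('spare',(.476,-.024)),('short',(.482,.0407)),('long',(.582,.0365))):
    q=proj(d,[[*c,.046]])[0].astype(int)
    g=(max(q[0]-40,0),max(q[1]-36,0),q[0]+40,q[1]+36)
    for t in(215,230):
        r,s,_=top(d,g,.046,t); print(n,t,np.round(r[0],1),np.round(r[1],1),round(r[2],1),s)
mv([.508,.277,.2],21)
cv2.imwrite('pics/w4b.png',d['frame'][:,:,::-1])
E
```

```text
spare 215 [476.3 -24. ] [80.6 87.8] 84.9 [ 210  142   80   72 5258]
spare 230 [476.4 -24. ] [80.6 87.6] 84.9 [ 211  142   79   72 5164]
short 215 [480.8  40.3] [71.8 84.9] 85.0 [ 210   82   80   72 5240]
short 230 [481.2  40.3] [71.8 84. ] 85.0 [ 210   82   80   72 5176]
long 215 [576.1  35.3] [67.6 76.3] 85.1 [ 306   81   75   68 3806]
long 230 [575.7  35.4] [67.6 75.5] 85.1 [ 306   81   74   68 3540]
t 7.1 tcp [ 0.4754 -0.0241  0.2018] F [ 0.1 -0.1 -1.6] open 0.0702 yaw 84.94 
 shift [0.3028 0.0058 0.0018] rot [ 0.15 -0.09 63.94]
```

View pics/w4b.png

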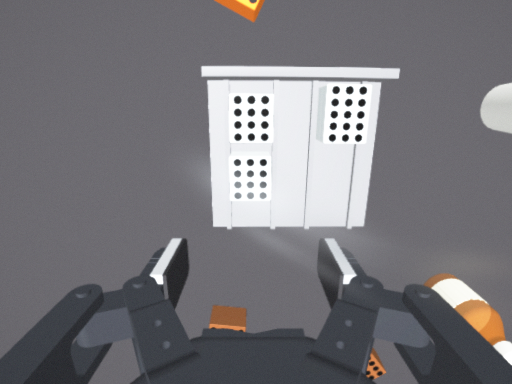

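The spare rests flat in the near lane at (250,178), behind the short block at (250,118); the long block at (347,113) hasn't moved. Moving over the holder.

Emit:
drive_tool(
  rows=[0.303,0.006,-0.02,0,0,64,0.07,0.303,0.006,-0.02,0,0,64,0.07,0.303,0.006,-0.02,0,0,64,0.07,0.303,0.006,-0.02,0,0,64,0.07,0.303,0.006,-0.02,0,0,64,0.07,0.303,0.006,-0.02,0,0,64,0.07,0.303,0.006,-0.02,0,0,64,0.07,0.303,0.006,-0.02,0,0,64,0.07,0.303,0.006,-0.02,0,0,64,0.07,0.303,0.006,-0.02,0,0,64,0.07,0.303,0.006,-0.02,0,0,64,0.07,0.303,0.006,-0.02,0,0,64,0.07],
)

```text
time_s: 8.3
eef_pos: [0.5073, 0.2769, 0.2204]
orientation: [3.089, 0.572, -0.001]
force: [-0.4, -0.3, 0.2]
opening: 0.0699
```

```bash
python3 - <<'E'
from h import *
d4=load('w4.png'); print('gap',onz(d4,[(250,78),(250,93.5)],.046))
d=snap('wrist','w5.png'); print(np.round(readout.sense()['joint_pos'],2))
q=proj(d,[[.508,.277,.09]])[0].astype(int); print(q)
for t in(170,200,225,240):
    r,s,_=top(d,(q[0]-50,q[1]-40,q[0]+50,q[1]+40),.09,t); print(t,np.round(r[0],1),np.round(r[1],1),round(r[2],1),s)
mv([.508,.277,.2],21)
x,y=max(q[0]-100,0),max(q[1]-75,0)
cv2.imwrite('pics/w5b.png',cv2.resize(d['frame'][y:y+150,x:x+200,::-1],(800,600),interpolation=cv2.INTER_CUBIC)); print(x,y)
E
```

```text
gap [[0.48493297 0.07974002 0.046     ]
 [0.48359682 0.06497796 0.046     ]]
[-0.51  0.64 -0.12  1.72  0.1   0.79 -1.88]
[252 185]
170 [521.4 282.1] [51.9 32.4] 20.7 [ 236  145   34   52 1603]
200 [510.7 278.2] [29.1 12.2] 21.0 [246 168  13  29 369]
225 [510.7 278.2] [29.1 10.2] 21.0 [247 168  11  29 318]
240 [510.7 278.2] [29.1 10.2] 21.0 [247 168  11  29 311]
t 8.35 tcp [0.5074 0.2771 0.2206] F [0.6 0.1 0.6] open 0.0699 yaw 20.97 
 shift [0.0005 0.0003 0.0206] rot [ 0.01  0.01 -0.03]
152 110
```

View pics/w5b.png

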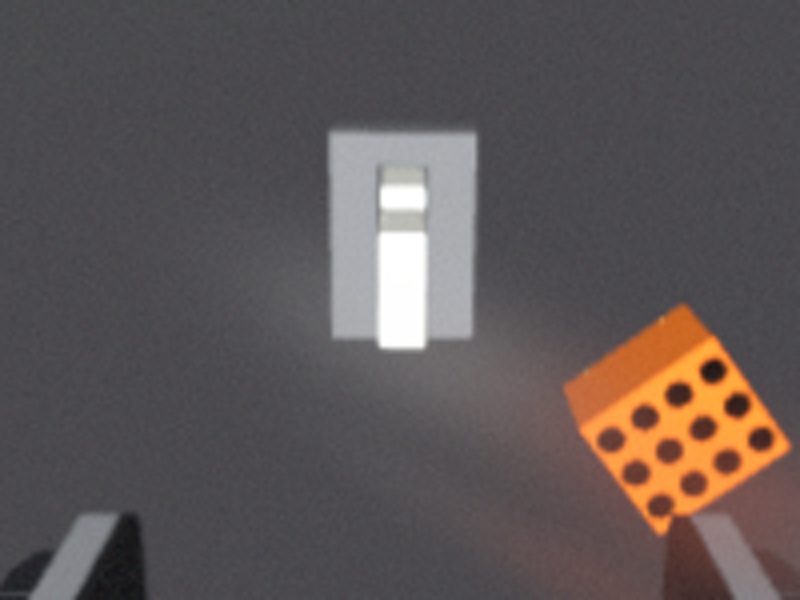

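The spacer tab is centred in the view: centre (510.8,278.2) mm, 29x12 mm, yaw 21°. Grip it across its thickness.

Emit:
drive_tool(
  rows=[0.0036,0.0002,0.05,0,0,0,0.045,0.0036,0.0002,0.09,0,0,0,0.045,0.0036,0.0002,0.12,0,0,0,0.045,0.0036,0.0002,0.145,0,0,0,0.045,0.0036,0.0002,0.16,0,0,0,0.045,0.0036,0.0002,0.168,0,0,0,0.045,0.0036,0.0002,0.168,0,0,0,0.045,0.0036,0.0002,0.168,0,0,0,0.0,0.0036,0.0002,0.168,0,0,0,0.0,0.0036,0.0002,0.168,0,0,0,0.0,0.0036,0.0002,0.168,0,0,0,0.0,0.0036,0.0002,0.168,0,0,0,0.0,0.0036,0.0002,0.168,0,0,0,0.0],
  squeeze=50,
)

```text
time_s: 9.65
eef_pos: [0.5116, 0.2792, 0.054]
orientation: [-3.088, -0.572, -0.004]
force: [-0.6, -0.7, 7.2]
opening: 0.0117
```

```bash
python3 - <<'E'
from h import *
mv([.5108,.2782,.052],21)
E
```

```text
t 9.65 tcp [0.5116 0.2792 0.054 ] F [-0.6 -0.7  7.2] open 0.0117 yaw 20.98 
 shift [-0.0011  0.0006  0.002 ] rot [-0.02 -0.14 -0.02]
```

Emit:
drive_tool(
  rows=[0,0,-0.015,0,0,0,0,0,0,-0.04,0,0,0,0,0,0,-0.08,0,0,0,0,0,0,-0.11,0,0,0,0,-0.02,0.038,-0.11,0,0,7,0,-0.04,0.076,-0.11,0,0,14,0,-0.06,0.114,-0.11,0,0,21,0,-0.08,0.15,-0.11,0,0,26.1,0,-0.092,0.172,-0.11,0,0,26.1,0,-0.0974,0.1824,-0.1,0,0,26.1,0,-0.0974,0.1824,-0.08,0,0,26.1,0,-0.0974,0.1824,-0.065,0,0,26.1,0,-0.0974,0.1824,-0.06,0,0,26.1,0,-0.0974,0.1824,-0.06,0,0,26.1,0,-0.0974,0.1824,-0.06,0,0,26.1,0],
)

```text
time_s: 11.15
eef_pos: [0.4855, 0.0737, 0.1135]
orientation: [-3.138, 0.14, -0.002]
force: [-0.5, -1.5, 0.3]
opening: 0.0116
```

```bash
python3 - <<'E'
from h import *
d=snap('wrist','w6.png'); mv([.486,.074,.114],-5.15)
s=readout.sense(); e=s['eef_pos']
M=R.from_rotvec(s['orientation']).as_matrix(); f=lambda v:e+M@v
im=d['frame'][:,:,::-1]
q=proj(d,[[e[0],e[1],.05]])[0]; print(q, 'foot',proj(d,[f([.02,0,.049]),f([-.02,0,.049])]))
g=proj(d,[[.5,.0645,.046],[.5,.081,.046]]); print('gap edges pred',g)
x,y=int(max(q[0]-80,0)),int(max(q[1]-60,0)); print(x,y)
cv2.imwrite('pics/w6b.png',cv2.resize(im[y:y+120,x:x+160],(800,600),interpolation=cv2.INTER_CUBIC))
E
```

```text
t 11.2 tcp [0.4856 0.0737 0.1136] F [-0.3 -0.7 -0.5] open 0.0121 yaw -5.1 
 shift [ 0.0004 -0.0003 -0.0004] rot [-0.02 -0.08  0.05]
[251.96863504 208.60494389] foot [[251.86580424 189.08183359]
 [251.87810436 240.05523545]]
gap edges pred [[262.1248904  188.54535711]
 [241.08750878 190.3312783 ]]
171 148
```

View pics/w6b.png

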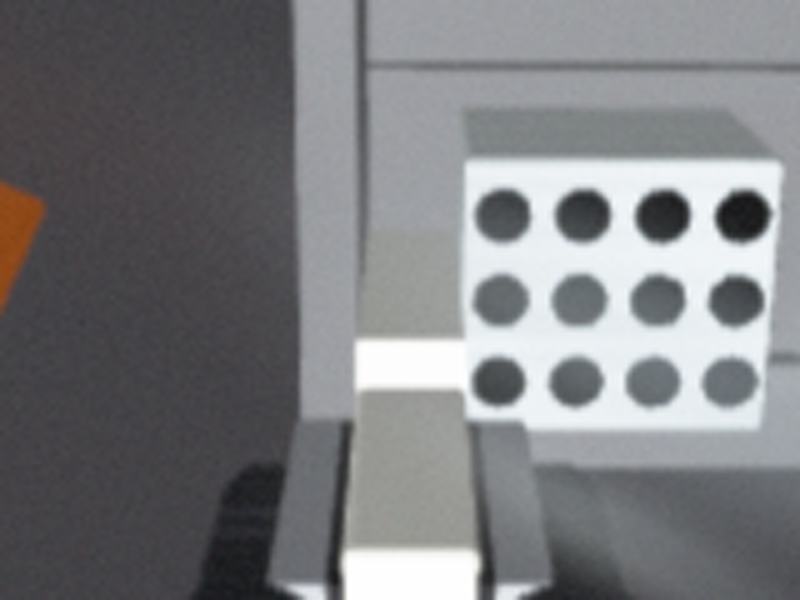

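The spacer (foot about cols 370–460) is aligned with the gap (cols 360–465, which is 15.8 mm). Going down in two stages.

Emit:
drive_tool(
  rows=[0,0,0.01,0,0,0,0,0,0,0.018,0,0,0,0,0,0,0.022,0,0,0,0,0,0,0.026,0,0,0,0,0,0,0.03,0,0,0,0,0,0,0.034,0,0,0,0,0,0,0.034,0,0,0,0],
)

```text
time_s: 11.9
eef_pos: [0.4848, 0.0734, 0.0783]
orientation: [3.138, -0.14, -0.001]
force: [-0.2, -0.8, -0.5]
opening: 0.0112
```

Emit:
drive_tool(
  rows=[0,0,0.008,0,0,0,0,0,0,0.014,0,0,0,0,0,0,0.018,0,0,0,0,0,0,0.021,0,0,0,0,0,0,0.023,0,0,0,0,0,0,0.0245,0,0,0,0,0,0,0.0245,0,0,0,0],
)

```text
time_s: 12.6
eef_pos: [0.485, 0.0735, 0.055]
orientation: [3.138, -0.14, 0.001]
force: [-0.8, -0.4, 7.7]
opening: 0.0113
```

Standing on the floor (z 0.055 as predicted, 7.7 N up). Release, lift, and go behind the spare.

Emit:
drive_tool(
  rows=[0,0,0,0,0,0,0.035,0,0,0,0,0,0,0.035,0,0,0,0,0,0,0.035,0,0,-0.015,0,0,0,0.035,0,0,-0.05,0,0,0,0.035,0,0,-0.1,0,0,0,0.035,0,0,-0.15,0,0,0,0.035,0,0.157,-0.165,0,0,-90,0,0,0.157,-0.165,0,0,-90,0,0,0.157,-0.165,0,0,-90,0,0,0.157,-0.165,0,0,-90,0,0,0.157,-0.165,0,0,-90,0,0,0.157,-0.165,0,0,-90,0,0,0.157,-0.165,0,0,-90,0,0,0.157,-0.165,0,0,-90,0,0,0.157,-0.165,0,0,-90,0,0,0.157,-0.165,0,0,-90,0,0,0.157,-0.165,0,0,-90,0,0,0.157,-0.165,0,0,-90,0,0,0.157,-0.165,0,0,-90,0],
)

```text
time_s: 14.6
eef_pos: [0.4709, -0.083, 0.2192]
orientation: [-2.321, -2.117, 0.0]
force: [0.2, -0.2, -0.1]
opening: 0.0001
```

```bash
python3 - <<'E'
from h import *
d=snap('wrist','w7.png'); mv([.4711,-.0827,.016],84.85)
cv2.imwrite('pics/w7b.png',cv2.resize(d['frame'][0:288,90:474,::-1],(800,600),interpolation=cv2.INTER_CUBIC))
E
```

```text
t 14.65 tcp [ 0.4709 -0.083   0.2192] F [ 0.4 -0.9  0.7] open 0.0002 yaw 84.78 
 shift [4.000e-04 2.000e-04 2.032e-01] rot [-0.01  0.01 -0.07]
```

View pics/w7b.png

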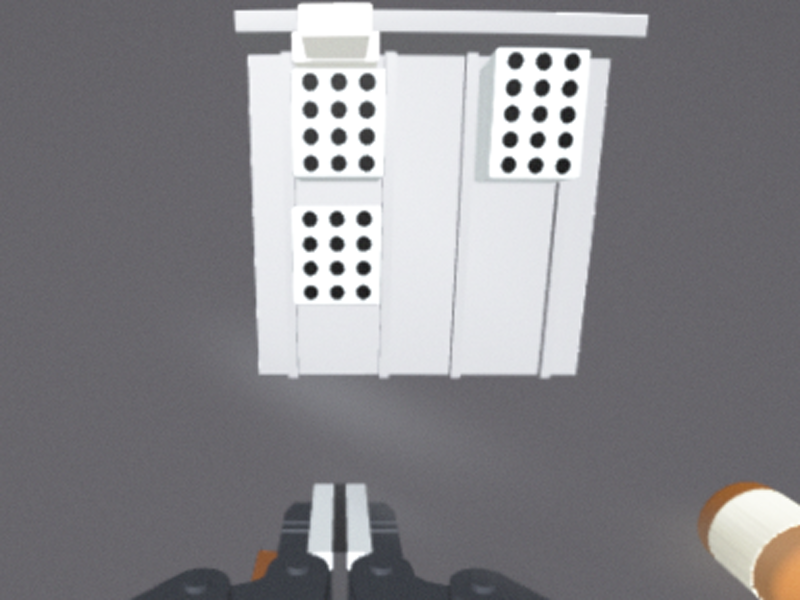

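The spacer stands upright between short block and plate (337,35), the spare is at (337,255), and the closed fingers point behind it. Descending.

Emit:
drive_tool(
  rows=[0,0,0.05,0,0,0,0,0,0,0.1,0,0,0,0,0,0,0.14,0,0,0,0,0,0,0.17,0,0,0,0,0,0,0.19,0,0,0,0,0,0,0.198,0,0,0,0,0,0,0.202,0,0,0,0,0,0,0.202,0,0,0,0,0,0,0.202,0,0,0,0],
)

```text
time_s: 15.55
eef_pos: [0.4717, -0.083, 0.0182]
orientation: [2.318, 2.119, 0.002]
force: [0.3, -0.5, -0.2]
opening: -0.0001
```

Emit:
drive_tool(
  rows=[0.003,0,0,0,0,0,0,0.006,0,0,0,0,0,0,0.009,0,0,0,0,0,0,0.012,0,0,0,0,0,0,0.015,0,0,0,0,0,0,0.018,0,0,0,0,0,0,0.021,0,0,0,0,0,0,0.024,0,0,0,0,0,0,0.027,0,0,0,0,0,0,0.03,0,0,0,0,0,0,0.032,0,0,0,0,0,0,0.034,0,0,0,0,0,0,0.034,0,0,0,0,0,0],
)

```text
time_s: 16.85
eef_pos: [0.4742, -0.0485, 0.0173]
orientation: [-2.318, -2.121, -0.001]
force: [0.5, 0.4, -0.6]
opening: -0.0001
```

```bash
python3 - <<'E'
from h import *
d=snap('wrist','w8.png'); mv([.476,-.041,.018],84.85)
cv2.imwrite('pics/w8b.png',cv2.resize(d['frame'][90:330,120:440,::-1],(800,600),interpolation=cv2.INTER_CUBIC))
E
```

```text
t 16.9 tcp [ 0.4743 -0.0485  0.0173] F [-0.3 -0.1  0.6] open -0.0 yaw 84.91 
 shift [ 0.0076  0.001  -0.0007] rot [ 0.02 -0.03  0.06]
```

View pics/w8b.png

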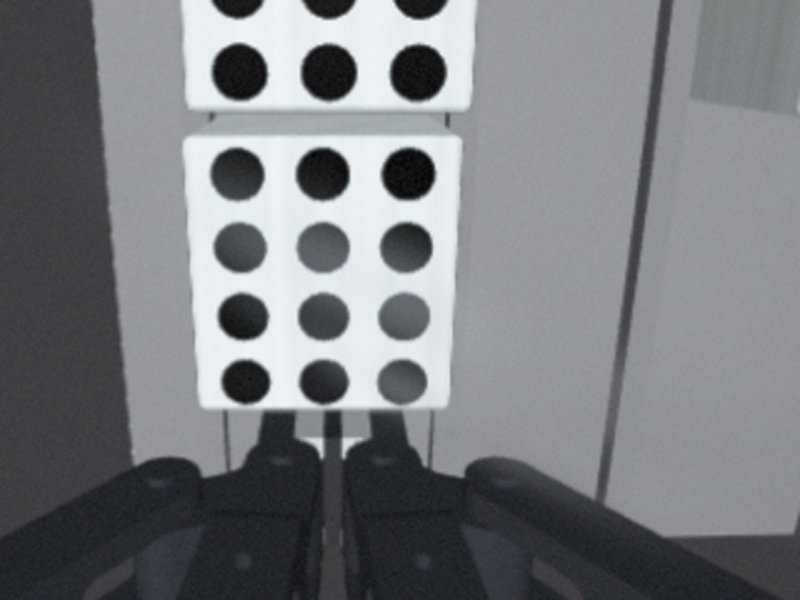

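The fingers are centred behind the spare (325,410), with about 5 mm left between the two blocks. Continuing slowly.

Emit:
drive_tool(
  rows=[0.002,0,0,0,0,0,0,0.004,0,0,0,0,0,0,0.006,0,0,0,0,0,0,0.0075,0,0,0,0,0,0,0.009,0,0,0,0,0,0,0.01,0,0,0,0,0,0,0.011,0,0,0,0,0,0,0.012,0,0,0,0,0,0,0.012,0,0,0,0,0,0],
)

```text
time_s: 17.8
eef_pos: [0.4745, -0.0409, 0.0174]
orientation: [2.32, 2.114, -0.008]
force: [-0.7, -10.1, 0.4]
opening: -0.0001
```

Emit:
drive_tool(
  rows=[0.001,0,0,0,0,0,0,0.002,0,0,0,0,0,0,0.003,0,0,0,0,0,0,0.004,0,0,0,0,0,0,0.005,0,0,0,0,0,0,0.005,0,0,0,0,0,0,0.005,0,0,0,0,0,0],
)

```text
time_s: 18.5
eef_pos: [0.4742, -0.0409, 0.0175]
orientation: [2.322, 2.105, -0.019]
force: [0.2, -18.0, 0.9]
opening: -0.0005
```

```bash
python3 - <<'E'
from h import *
a=snap('scene','s9.png');b=snap('side','d9.png');w=snap('wrist','w9.png'); mv([.4745,-.0409,.018],84.85)
m=lambda d,x,y,wd,h,s:cv2.resize(d['frame'][y:y+h,x:x+wd,::-1],s,interpolation=cv2.INTER_CUBIC)
cv2.imwrite('pics/f9.png',np.vstack([np.hstack([m(a,200,120,120,90,(400,300)),m(b,212,190,120,90,(400,300))]),np.hstack([m(w,120,0,320,240,(400,300)),m(w,160,20,160,120,(400,300))])]))
E
```

```text
t 18.65 tcp [ 0.4742 -0.0409  0.0175] F [  0.3 -18.2   0.9] open -0.0 yaw 84.39 
 shift [-0.      0.0003 -0.0005] rot [-0.17  0.76 -0.46]
```

View pics/f9.png

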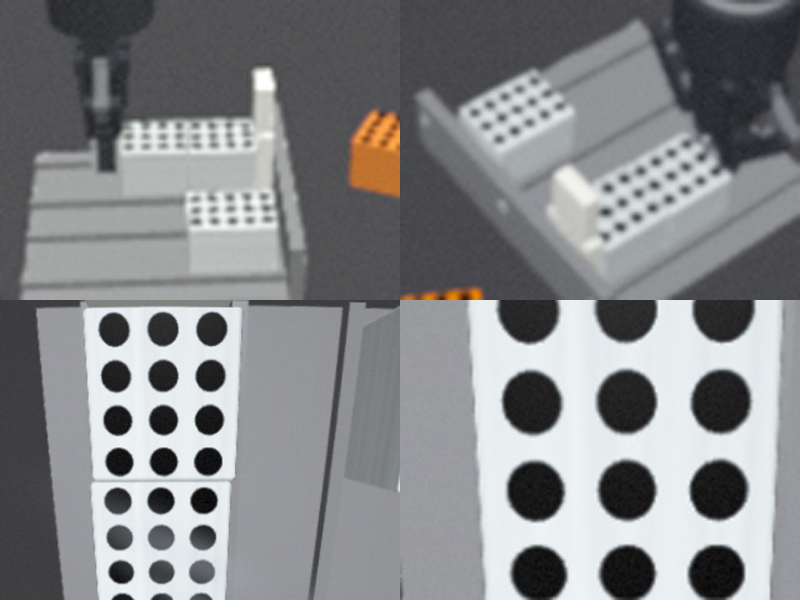

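All four parts are closed up flush, the spacer is upright against the stop plate, and the TCP did not move between 10 N and 18 N of push. Handing in.

```bash
python3 -c "
from h import *
print(job.job_done()); s=readout.sense(); print(s['time_s'],s['force'],s['eef_pos'])"
```

```text
the job is handed in; nothing more can be done
None
the job is handed in; nothing more can be done
```

The job is done and handed in at about 18.7 s of the 64 s allowed, with the arm still pressing the spare block towards the stop plate.

**What I did:**
- I set the spare (silver) block down in the lane nearer the robot, behind the short block, and let go of it.
- I slid the spacer into that lane's gap until it stood on the tray floor. The tool stopped at z = 0.055 as predicted, with 7.7 N upward.
- I then pushed the spare with closed fingers until spare, block, spacer and stop plate were closed up.

**Last checks:**
- **Push:** I finished at about 18 N. The tool position did not change between 10 N and 18 N, and it matches the closed-up length worked out from the sizes, about −33 mm along the lane.
- **Pictures:** The last pictures show both blocks touching and flush, and the spacer upright against the stop plate. The long block shows no visible shift, the orange block is undisturbed where it shows, and nothing near the arm was touched.
- **Disagreements:** The tray position differed by about 2 mm between cameras, within the stated calibration. Under the final push the tool tilts by just under 1°. The state could no longer be read after hand-in, so the final second is unchecked.

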